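Blow off a stained knob and hold it up with tongs

TASK

Squeeze the red trigger of the bench-mounted air gun all the way and let it spring back, so that it blows the dust off the dark, still tacky drawer knob on the small stand in front of its nozzle. Then take the orange-gripped tongs from their wooden rest, close their jaws on that knob and lift it well clear of its stand (about 10 cm), never touching the knob with the gripper itself. Finish while holding the knob up, still and level, in the tongs; leave the other things on the bench where they are.

Things in the scene. Friction and masses are not known exactly. Their poses are not given: they have to be found in the camera images.
- air_gun: Air gun (aluminium barrel, blue handle, red trigger) fixed on its side to a steel stand, all level, mid-plane 75 mm up. Origin: on the bench under the barrel; +y is the blowing direction. At x = 0: barrel 28 mm thick, y = -60 to 55 mm, then thin nozzle to y = 115 mm. Handle along -x to x = -115 mm, y = -47 to -23 mm, 28 mm high. Base 120 x 140 x 10 mm
- gun_handle (a point): point on the flat back face of the handle (gun frame x -62, y -47, z 75 mm), gun's axes. Squeeze from above at this x: one finger behind the handle here, one in front of the trigger; 56 mm over both when free, 44 mm when fully squeezed
- trigger_pad (a point): point on the trigger's front face (its +y side) opposite the handle point, 50 mm from its hinge, mid-height. Red blade 72 mm long, 8 mm thick, 22 mm high beside the handle on the nozzle side; swings level towards the handle (gun's -y); this point moves 12 mm in the full stroke. Axes turn with the trigger, the gun's when free
- trigger (a joint): trigger angle, rad: 0 free, 0.25 fully squeezed at its stop. Hinge vertical at x = -12, y = 5 mm in the gun frame; sprung back, about 2 N at the trigger point to start, 7 N fully squeezed
- knob_stand: fixed steel stand in front of the nozzle: foot disc 70 mm across and 8 mm thick, thin post, top disc 28 mm across with its flat top 70 mm above the bench. Origin: centre of the foot's underside
- knob_center (a point): centre (half-way up) of the dark walnut drawer knob that stands on the stand: 32 mm tall, widest (34 mm across) from 16 to 25 mm above its foot, foot 23 mm across, about 30 g, z up. Grip it with the jaws centred about 4 mm above this point
- tongs_grip (a point): mid-point between the tongs' orange grip pads, half-way up them, 90 mm from the hinge; x from the hinge towards the jaws, y across the arms (left), z up. Fixed to the left arm. Grip here across the pads: 51 mm wide when free (53 mm 10 mm nearer the jaws). Pads 65 mm long (58 to 123 mm from the hinge), 20 mm high
- tongs_hinge (a point): the hinge of the tongs, half-way up; same axes as tongs_grip
- left_jaw: left jaw of the tongs, a flat upright steel plate 42 mm long, 4 mm thick, 20 mm high; origin: middle of its inner face, 190 mm ahead of the hinge; fixed to the left arm, x along the jaw to its end
- right_jaw: right jaw, likewise, on the right arm; midway between the two jaw origins is the middle of the jaws
- tongs: steel tongs, 211 mm long, 20 mm high, about 100 g, lying flat; balance point near the pads' middle. Origin at the hinge, underside; axes as tongs_grip. Free: jaws 62 mm apart. Pads squeezed to 46 mm: jaws about 51 mm apart; to 38 mm: jaws parallel, 34 mm apart. Sprung open: at the pads 4 N to begin closing, 6 N at 46 mm, 9 N at 38 mm
- tongs_rest: fixed wooden rest: base 200 x 60 mm, 8 mm thick, and two saddles 86 mm wide across the tongs, tops 45 mm above the bench, on which the tongs lie; saddles at x = -100 to -70 and 51 to 65 mm, free between. Origin: on the bench under the tongs' grip point (within 5 mm), x along the tongs towards the jaws
- knob: the dark knob itself; origin at the centre of its foot, z up
- stain_jar_mid (a point): centre of a loose amber jar, 52 mm across, 75 mm high; leave alone
- stain_bottle_mid (a point): centre of a loose amber bottle, 56 mm across, 140 mm high; leave alone
- stain_tin_mid (a point): centre of a loose tin, 76 mm across, 85 mm high; leave alone
- thinner_bottle_mid (a point): centre of a loose white bottle with red cap, 60 mm across, 150 mm high; leave alone
- sanding_block_mid (a point): centre of a loose cork sanding block, 60 x 100 x 28 mm; leave alone
- stain_brush_grip (a point): handle of a loose brush lying on the bench, 200 mm long, under 35 mm high; leave alone
- spare_center (a point): centre of a loose pale, unstained knob of the same shape standing on the bench; leave alone
There are look-alikes about, which are no part of the job. What is shaped like the tongs_rest but purple is not meant.

How it is judged:
By the outcome, as a careful person would: the job done as asked, in the order asked, and still so for the second after the job is handed in, while the arm keeps its last pose, push and grip.
It also fails if it takes over 54 s, if anything falls off the work surface, if the arm or the gripper's body presses on something with over 40 N, if the wrist force passes 120 N, or if a joint passes its speed limit or range.

ROBOT

A 7-joint arm with a two-finger parallel gripper is mounted at the origin on the work surface. World frame = base frame: x ahead of the robot, y to its left, z up, the work surface at z = 0. Lengths are in mm, angles in rad, forces in N, time in s.
With the tool pointing down it reaches from about 425 to 825 mm from the base axis. Payload 3.6 kg.
Tool frame: the origin (TCP) lies midway between the tips of the shut fingers; the grasp point (between the pads) lies 19 mm behind it; y points along the fingers, z is the direction in which the jaws open and shut, and the axes are right-handed (so a half turn about y gives the same grasp; the last joint's range is limited). The gripper opens to 85 mm and grips with 20 to 120 N. Pads are 22 mm wide; open, the fingers measure 114 mm over their backs; the gripper's body (76 mm by 85 mm) begins 54 mm behind the grasp point. The pads swing forward as they close: fully open they stand 13 mm farther back than shut.
Start: joints at [-1.21, 0.615, -0.013, 1.423, 0.008, 1.103, -0.04], TCP at [245.163, 601.962, 231.297] pointing down, gripper open.
Joint ranges: [-3.12, 3.12], [-0.3, 2.06], [-1.34, 1.32], [0.26, 2.42], [-1.36, 4.5], [0.01, 1.98], [-2.84, 2.84]. Speed limits (rad/s): [2.79, 2.79, 3.14, 3.14, 3.14, 3.14, 3.14].

INTERFACE

Orientations are given as a unit quaternion [x, y, z, w].
In Python, from station import bot, cams, spot_in gives the robot as it stands.
- The arm moves only by the shell command python3 -m jog 'ROWS' [FORCE]. ROWS is a JSON object of lists of equal length, an entry for each row: "jaw": the opening in per cent of the stroke, from 0 (shut) to 100 (fully open); "linear": the shift along the world's x, y, z in mm, a list of three; "rotation": the turn, a rotation vector about the world's x, y, z in rad, a list of three. A call has exactly 8 rows; each row is the pose to reach, as a shift and turn from the pose commanded when the call began; what a row does not reach only later rows make up. A row lasts 1/12 s, in which the tool goes at most 41.7 mm and 7.16 degrees, less where a joint would pass 70% of its speed; a pose out of reach is approached as far as the arm can. A call with a gripper value outside its range is refused whole. The fingers move at their own pace and stop on an object; FORCE is the grip in N (left out, the last holds). Time passes only in rows, so rows that repeat a pose let the fingers close, or fill a call up. It gives the time, the measured TCP pose, the force and the opening at its end, in the units of the state.
- bot.observe(): the state, without advancing time (a new reading comes with each control period).
- cams.grab_frame(name): name is "scene" or "top"; returns the picture (480x640x3 uint8, red, green, blue); there is no depth.
- cams.camera_params(name): a dict with "camera_matrix" (3x3 intrinsics, pixels), "camera_from_world" (4x4, takes a point from world to camera coordinates). Camera axes: x right, y down, z forward; pixel columns grow to the right and rows downward; lengths in mm; the calibration is good to about 2 mm. A picture is of the moment at which its call begins. camera_params takes no time and is no camera call.
- bot.finish_job(): hands the job in, once; it reports no verdict.
Trained networks look in the newest picture that a camera, given by its name, has taken for a name from the list of things; names that differ only in an ending like _2 or _b are one class to them, and where a whole thing is asked for, a point or a joint stands for the part that bears it (a point fixed in the world has none). Each returns a list of dicts, best first, with "score" (0 to 1); they miss things now and then, are a little off and sometimes report something else, mostly with a low value. They report only what shows in the picture. A call takes as long as a camera call. They do not tell look-alikes from the thing itself.
- spot_in(camera, thing): "extent" ([left, top, width, height] in pixels, round what is visible of it).
The state is a dict: "time": time; "q": joint angles; "joint_velocities": joint speeds; "joint_efforts": joint torques, N m; "position": TCP position; "orientation": TCP orientation; "force": force on the tool from outside, world axes, zero at the start; "torque": the same for the moment, N m; "width": finger opening in mm.
Only numpy, scipy, OpenCV 4.12 (cv2) and the standard library are available. Lean on these libraries where they do the work, as an engineer would, in place of code of your own. Each camera call takes 0.05 s, during which the arm holds its last target. There are 200 camera calls.

## Working session

There is one attempt and no reset: what is moved stays moved. The work goes in short steps, Python scripts to look and compute and a shell command to move; the robot and the scene stay as the last step left them, time stands still between calls to the robot, and variables do not carry over. Pictures are saved under pics/ and viewed, about 8 in all and at most 12, crops included, and the job is handed in when it is done.

```bash
ls; mkdir -p pics; python3 - <<'E'
from station import bot,cams
import cv2,numpy as np
for n in("scene","top"):
    im=cams.grab_frame(n); cv2.imwrite(f"pics/{n}0.png",im[:,:,::-1])
    p=cams.camera_params(n); print(n,np.round(p["camera_matrix"],1).tolist(),np.round(p["camera_from_world"],3).tolist())
s=bot.observe(); print({k:np.round(v,3).tolist() for k,v in s.items()})
E
```

```text
pics
scene [[553.5, 0.0, 325.8], [0.0, 553.5, 244.2], [0.0, 0.0, 1.0]] [[0.534, 0.845, 0.007, -282.263], [0.732, -0.459, -0.503, -376.829], [-0.422, 0.274, -0.864, 1624.952], [0.0, 0.0, 0.0, 1.0]]
top [[452.5, 0.0, 314.0], [0.0, 452.5, 235.6], [0.0, 0.0, 1.0]] [[-0.006, -1.0, 0.006, -45.436], [-0.989, 0.005, -0.147, 576.072], [0.146, -0.006, -0.989, 1024.357], [0.0, 0.0, 0.0, 1.0]]
{'time': 0.1, 'q': [-1.21, 0.616, -0.013, 1.425, 0.008, 1.103, -0.04], 'joint_velocities': [0.0, -0.003, 0.0, -0.005, -0.001, 0.0, 0.001], 'joint_efforts': [0.001, -47.039, 0.26, -17.157, 0.01, 0.006, -0.0], 'position': [244.929, 601.345, 230.26], 'orientation': [0.695, -0.136, 0.136, -0.693], 'force': [0.336, -0.29, -0.007], 'torque': [-0.035, -0.009, -0.036], 'width': 85.842}
```

View pics/scene0.png

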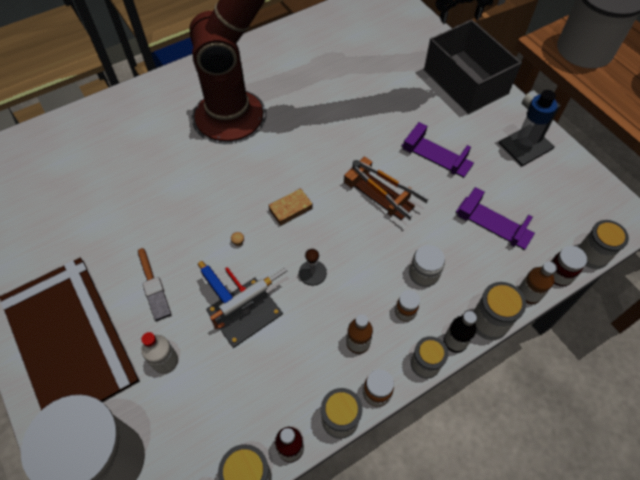

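View pics/top0.png

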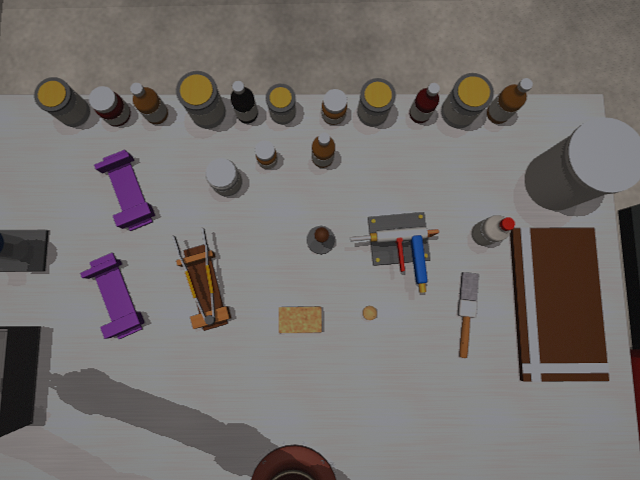

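Top view: the gun is at about (400,237), its trigger at (402,255), the dark knob at (321,234) and the spare pale knob at (370,312). The orange-gripped tongs lie on the brown rest at (203,285). The look-alike rests are purple, at (125,190) and (113,297), and they hold nothing. I'll take the wooden rest with the tongs, and the dark knob, and check both in a close crop.

```bash
cat > h.py <<'E'
from station import bot,cams,spot_in
import cv2,numpy as np
from scipy.spatial.transform import Rotation as R
def px(n,P):
    p=cams.camera_params(n);T=np.array(p["camera_from_world"]);K=np.array(p["camera_matrix"])
    c=(T[:3,:3]@np.atleast_2d(P).T).T+T[:3,3]; u=(K@c.T).T; return u[:,:2]/u[:,2:]
def ray(n,uv):
    p=cams.camera_params(n);T=np.array(p["camera_from_world"]);K=np.array(p["camera_matrix"])
    d=T[:3,:3].T@np.linalg.inv(K)@[*uv,1]; return -T[:3,:3].T@T[:3,3],d
def at(n,uv,z):
    o,d=ray(n,uv); return np.round(o+d*(z-o[2])/d[2],1)
def crop(n,x,y,w,h,s,f,im=None):
    if im is None: im=cams.grab_frame(n)
    c=cv2.resize(im[y:y+h,x:x+w],None,fx=s,fy=s,interpolation=cv2.INTER_CUBIC); cv2.imwrite(f,c[:,:,::-1]); return c
E
python3 - <<'E'
from h import *
im=cams.grab_frame("top")
a=cv2.resize(im[215:335,155:245],None,fx=5,fy=5,interpolation=cv2.INTER_CUBIC)   # 450x600
b=cv2.resize(im[205:300,300:445],None,fx=2.4,fy=5*1.0*0.48,interpolation=cv2.INTER_CUBIC) 
sc=cams.grab_frame("scene")
c=cv2.resize(sc[240:350,190:330],None,fx=2.45,fy=2.45,interpolation=cv2.INTER_CUBIC)
out=np.zeros((600,800,3),np.uint8); out[:,:450]=a; out[:b.shape[0],450:450+b.shape[1]]=b[:,:350]; out[300:300+c.shape[0],450:450+c.shape[1]]=c[:,:350]
out=np.clip(out.astype(float)*1.5,0,255).astype(np.uint8)
cv2.imwrite("pics/c1.png",out[:,:,::-1])
for t in("tongs_grip","tongs_hinge","left_jaw","right_jaw","tongs_rest","knob","knob_stand","air_gun","trigger_pad","gun_handle","tongs"):
  for n in("top","scene"):
    print(t,n,[(np.round(d["extent"],1).tolist(),round(d["score"],2)) for d in spot_in(n,t)[:3]])
E
```

```text
tongs_grip top [([172.9, 225.6, 42.4, 99.9], 0.65), ([171.8, 239.0, 6.9, 13.9], 0.48), ([209.3, 160.9, 35.4, 35.6], 0.25)]
tongs_grip scene []
tongs_hinge top [([169.8, 227.7, 48.0, 98.3], 0.97), ([177.0, 246.9, 57.8, 79.5], 0.4), ([302.8, 229.2, 31.4, 26.9], 0.22)]
tongs_hinge scene [([351.9, 159.0, 75.7, 60.4], 0.9)]
left_jaw top [([174.1, 237.3, 5.7, 17.6], 0.6)]
left_jaw scene [([417.3, 191.4, 10.9, 10.2], 0.42), ([352.3, 162.8, 76.4, 58.9], 0.19)]
right_jaw top [([202.5, 231.7, 3.4, 13.3], 0.57)]
right_jaw scene [([396.0, 211.7, 12.6, 5.5], 0.61), ([143.0, 336.8, 33.1, 36.7], 0.3)]
tongs_rest top [([80.2, 252.5, 64.3, 87.1], 0.97), ([96.3, 150.6, 65.8, 81.7], 0.76), ([312.2, 132.3, 22.0, 38.2], 0.73)]
tongs_rest scene [([400.6, 119.3, 72.4, 59.1], 0.92), ([342.2, 159.7, 71.3, 60.8], 0.72), ([223.8, 266.6, 23.6, 24.4], 0.72)]
knob top [([209.6, 159.4, 36.2, 35.9], 0.41)]
knob scene [([137.7, 245.6, 35.3, 75.8], 0.67), ([409.8, 243.6, 35.4, 39.8], 0.36)]
knob_stand top [([306.2, 225.7, 28.0, 28.3], 0.91)]
knob_stand scene [([297.5, 260.1, 29.1, 21.7], 0.98)]
air_gun top [([352.7, 213.2, 85.0, 77.8], 0.48)]
air_gun scene [([195.9, 263.6, 91.0, 85.6], 0.96), ([352.0, 159.9, 76.4, 58.7], 0.44)]
trigger_pad top [([399.5, 239.6, 7.5, 32.7], 0.54), ([473.0, 216.4, 42.8, 30.0], 0.51)]
trigger_pad scene [([305.1, 252.8, 10.3, 11.4], 0.65), ([224.0, 267.4, 25.0, 25.5], 0.61)]
gun_handle top []
gun_handle scene [([197.7, 261.0, 87.8, 86.2], 0.61), ([142.9, 334.6, 35.8, 42.0], 0.46)]
tongs top [([173.0, 232.6, 40.4, 91.1], 0.85)]
tongs scene [([352.6, 158.0, 73.8, 61.1], 0.66), ([414.3, 188.6, 15.3, 13.3], 0.4)]
```

View pics/c1.png

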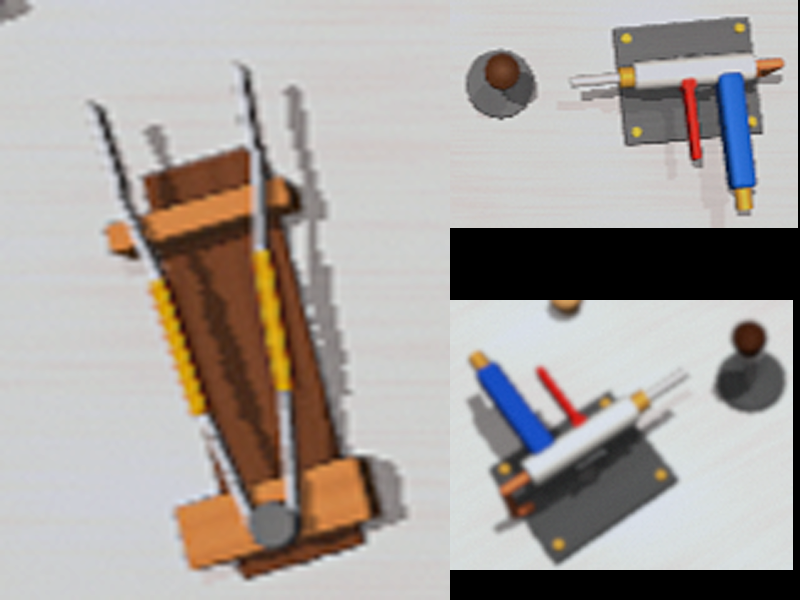

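The crop confirms both choices. The tongs have yellow-orange pads and lie on the wooden rest: hinge (209.6,319.8), jaw tips (174,235.6) and (203,228). The gun has its red trigger and the dark knob stands at (321.7,234). Next I'll get their positions.

```bash
python3 - <<'E'
from h import *
from scipy.optimize import least_squares
def tri(a,b):
    o1,d1=ray("top",a);o2,d2=ray("scene",b);A=[];B=[]
    for o,d in((o1,d1),(o2,d2)):
        d=d/np.linalg.norm(d);M=np.eye(3)-np.outer(d,d);A.append(M);B.append(M@o)
    return np.round(np.linalg.lstsq(np.vstack(A),np.hstack(B),rcond=None)[0],1)
print("knob",at("top",(321.7,234.2),88),at("scene",(312,255.5),88),tri((321.7,234.2),(312,255.5)))
print("stand",at("top",(320.5,240),4),at("scene",(312.5,272),4))
n=at("top",(350.4,239.2),75);print("nozzle",n,at("scene",(286.7,270.6),75),tri((350.4,239.2),(286.7,270.6)))
b=at("top",(427.9,234.2),75);print("barrel back",b, np.linalg.norm(n-b),"dir",(n-b)/np.linalg.norm(n-b))
g=at("top",(375.5,237),75);print("barrel front",g)
for uv in((367.9,217.9),(423.7,212.1),(430,260.4),(373.3,265.4)): print("base",at("top",uv,10))
print("handle",at("top",(421.7,283.3),89),at("top",(417.5,236.3),89),"trig",at("top",(399.8,240),86),at("top",(402.8,271),86))
h=at("top",(209.6,319.8),65);l=at("top",(174,235.6),65);r=at("top",(203.2,228.2),65)
print("tongs",h,l,r,np.linalg.norm(l-h),np.linalg.norm(r-h),np.linalg.norm(r-l))
lp=at("top",(191,284.4),65);rp=at("top",(209.6,279),65);print("pads",lp,rp,np.linalg.norm(lp-rp),(lp+rp)/2)
m=(l+r)/2-h;y=np.arctan2(m[1],m[0]);print("yaw",y,"grip",h+90*np.array([np.cos(y),np.sin(y),0]))
E
```

```text
knob [572.3 -65.6  88. ] [570.1 -65.1  88. ] [571.7 -65.7  91.1]
stand [570.7 -64.5   4. ] [570. -65.   4.]
nozzle [ 562.4 -131.4   75. ] [ 566.9 -132.2   75. ] [ 563.5 -131.4   68.6]
barrel back [ 573.1 -309.1   75. ] 178.02185259119176 dir [-0.06010498  0.99819206  0.        ]
barrel front [ 567.2 -188.9   75. ]
base [ 623.9 -180.8   10. ]
base [ 637.7 -318.1   10. ]
base [ 518.8 -328.5   10. ]
base [ 507.4 -191.2   10. ]
handle [ 460.7 -287.    89. ] [ 566.3 -281.8   89. ] trig [ 558.5 -242.1   86. ] [ 488.4 -246.5   86. ]
tongs [382.8 186.9  65. ] [574.2 274.2  65. ] [591.1 207.5  65. ] 210.36931810508872 209.31614844536006 68.80770305714323
pads [462.1 231.3  65. ] [474.  189.5  65. ] 43.46090196947137 [468.05 210.4   65.  ]
yaw 0.2636675281705683 grip [469.68965677 210.35607697  65.        ]
```

```bash
python3 - <<'E'
from h import *
s=bot.observe(); M=R.from_quat(s["orientation"]).as_matrix(); print(np.round(M,3)); z=M[:,2]
a=np.arctan2(z[1],z[0]); print("t",s["time"],"jaw axis yaw",a)
for nm,t in(("gun",0.068+np.pi/2),("tongs",0.264+np.pi/2)):
    d=(t-a+np.pi/2)%np.pi-np.pi/2; print(nm,d)
# tilt correction
y=M[:,1]; print("tilt rotvec",np.cross(y,[0,0,-1]))
print(np.round(np.array([511,-275,230])-s["position"],1))
E
```

```text
[[ 0.926 -0.     0.377]
 [-0.377 -0.     0.926]
 [-0.    -1.    -0.   ]]
t 1.3 jaw axis yaw 1.1840166890088024
gun 0.4547796377860944
tongs 0.6507796377860942
tilt rotvec [ 3.54032695e-05 -4.85300083e-05  0.00000000e+00]
[ 265.8 -877.    -1.3]
```

```bash
python3 -m jog '{"jaw":[100,100,100,100,100,100,100,100],"linear":[[28,-30,0],[60,-66,0],[92,-104,0],[124,-142,0],[156,-180,0],[186,-218,0],[212,-255,0],[235,-290,0]],"rotation":[[0,0,0.05],[0,0,0.1],[0,0,0.15],[0,0,0.2],[0,0,0.25],[0,0,0.3],[0,0,0.38],[0,0,0.455]]}' 20
python3 -m jog '{"jaw":[100,100,100,100,100,100,100,100],"linear":[[4,-38,0],[8,-76,0],[12,-114,0],[16,-152,0],[20,-190,0],[24,-228,0],[28,-266,0],[30,-304,0]],"rotation":[[0,0,0],[0,0,0],[0,0,0],[0,0,0],[0,0,0],[0,0,0],[0,0,0],[0,0,0]]}'
python3 -m jog '{"jaw":[100,100,100,100,100,100,100,100],"linear":[[0,-38,0],[0,-76,0],[0,-114,0],[0,-152,0],[0,-190,0],[0,-228,0],[0,-260,0],[0,-283,-10]],"rotation":[[0,0,0],[0,0,0],[0,0,0],[0,0,0],[0,0,0],[0,0,0],[0,0,0],[0,0,0]]}'
```

```text
time: 1.97
position: [457.9, 343.9, 231.5]
orientation: [-0.707, -0.026, 0.025, 0.707]
force: [0.1, 0.2, -0.3]
width: 85.1
time: 2.63
position: [487.0, 39.6, 231.7]
orientation: [-0.707, -0.025, 0.024, 0.707]
force: [0.7, -0.2, -0.6]
width: 85.5
time: 3.3
position: [487.1, -246.5, 223.1]
orientation: [0.708, 0.024, -0.021, -0.705]
force: [-0.0, 0.3, 0.5]
width: 85.5
```

```bash
python3 -m jog '{"jaw":[100,100,100,100,100,100,100,100],"linear":[[12,-14,-10],[23,-28,-30],[23.5,-28.7,-55],[23.5,-28.7,-85],[23.5,-28.7,-110],[23.5,-28.7,-110],[23.5,-28.7,-110],[23.5,-28.7,-110]],"rotation":[[0,0,0],[0,0,0],[0,0,0],[0,0,0],[0,0,0],[0,0,0],[0,0,0],[0,0,0]]}'
python3 - <<'E'
from h import *
t=crop("top",330,180,130,130,4,"pics/t2.png"); s=crop("scene",170,220,130,130,4,"pics/x.png")
E
python3 - <<'E'
import cv2,numpy as np
a=cv2.imread('pics/t2.png');b=cv2.imread('pics/x.png');cv2.imwrite('pics/g2.png',cv2.resize(np.clip(np.hstack([a,b])*1.5,0,255).astype(np.uint8),(800,400)))
E
```

```text
time: 3.97
position: [511.2, -270.7, 112.7]
orientation: [0.707, 0.025, -0.023, -0.706]
force: [0.2, 0.6, 0.3]
width: 85.4
```

View pics/g2.png

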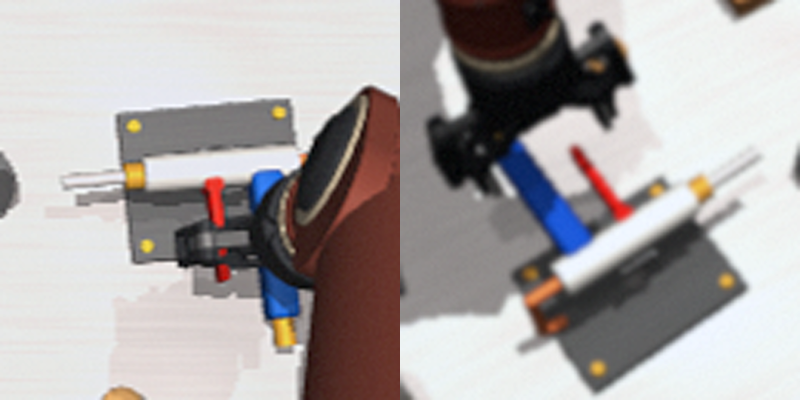

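The gripper is above the gun: the front finger is on the nozzle side of the trigger (180,245) and the other is behind the handle. I'll descend and squeeze.

```bash
python3 -m jog '{"jaw":[100,100,100,100,100,100,100,100],"linear":[[0,-4,-10],[0,-4,-20],[0,-4,-30],[0,-4,-40],[0,-4,-50],[0,-4,-61],[0,-4,-61],[0,-4,-61]],"rotation":[[0,0,0],[0,0,0],[0,0,0],[0,0,0],[0,0,0],[0,0,0],[0,0,0],[0,0,0]]}'
python3 -m jog '{"jaw":[80,70,60,50,45,40,40,40],"linear":[[0,0,0],[0,0,0],[0,0,0],[0,0,0],[0,0,0],[0,0,0],[0,0,0],[0,0,0]],"rotation":[[0,0,0],[0,0,0],[0,0,0],[0,0,0],[0,0,0],[0,0,0],[0,0,0],[0,0,0]]}' 30
python3 -m jog '{"jaw":[40,40,40,40,40,40,40,40],"linear":[[0,0,0],[0,0,0],[0,0,0],[0,0,0],[0,0,0],[0,0,0],[0,0,0],[0,0,0]],"rotation":[[0,0,0],[0,0,0],[0,0,0],[0,0,0],[0,0,0],[0,0,0],[0,0,0],[0,0,0]]}' 30
```

```text
time: 4.73
position: [509.6, -273.8, 49.2]
orientation: [-0.706, -0.023, 0.025, 0.707]
force: [-0.2, -0.7, -0.6]
width: 85.7
time: 5.4
position: [510.8, -276.7, 52.2]
orientation: [0.708, 0.025, -0.024, -0.705]
force: [-0.6, -2.2, 6.4]
width: 43.8
time: 6.07
position: [510.7, -276.7, 52.2]
orientation: [0.708, 0.025, -0.024, -0.705]
force: [-1.3, -2.0, 5.8]
width: 43.8
```

Width 43.8 mm is the full stroke. Now I'll release, rise, and check that the trigger sprang back.

```bash
python3 -m jog '{"jaw":[100,100,100,100,100,100,100,100],"linear":[[0,0,0],[0,0,0],[0,0,0],[0,0,0],[0,2,10],[0,2,30],[0,2,60],[0,2,95]],"rotation":[[0,0,0],[0,0,0],[0,0,0],[0,0,0],[0,0,0],[0,0,0],[0,0,0],[0,0,0]]}'
python3 -m jog '{"jaw":[100,100,100,100,100,100,100,100],"linear":[[0,10,35],[0,35,60],[-5,70,75],[-10,108,80],[-15,146,80],[-20,184,80],[-24,222,80],[-28,260,80]],"rotation":[[0,0,0],[0,0,0],[0,0,0],[0,0,0],[0,0,0.05],[0,0,0.1],[0,0,0.15],[0,0,0.196]]}'
python3 - <<'E'
from h import *
t=crop("top",300,200,120,90,5,"pics/t3.png"); s=crop("scene",190,235,140,110,3,"pics/y.png")
a=cv2.imread('pics/c1.png')[:228,450:800];b=cv2.resize(cv2.imread("pics/t3.png"),(400,300));c=cv2.resize(cv2.imread("pics/y.png"),(400,314))
o=np.zeros((314,800,3),np.uint8);o[:300,:400]=np.clip(b*1.5,0,255);o[:,400:]=np.clip(c*1.5,0,255);cv2.imwrite("pics/g3.png",o)
E
```

```text
time: 6.73
position: [509.1, -271.8, 145.6]
orientation: [-0.706, -0.023, 0.025, 0.707]
force: [1.7, -0.5, -0.3]
width: 85.6
time: 7.4
position: [481.8, -10.7, 226.5]
orientation: [0.701, 0.094, -0.093, -0.701]
force: [-0.0, 0.2, -0.5]
width: 85.4
```

View pics/g3.png

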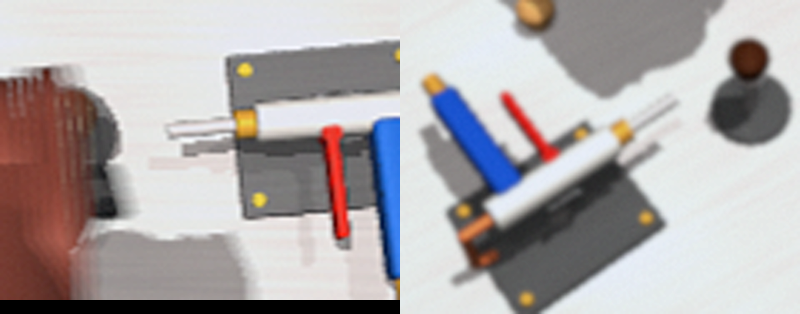

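The trigger is free again, and the knob and gun look intact. Next, the tongs.

```bash
python3 -m jog '{"jaw":[100,100,100,100,100,100,100,100],"linear":[[-2,36,0],[-4,72,0],[-6,108,0],[-8,144,0],[-10,180,0],[-12,212,-10],[-12.8,221,-40],[-12.8,221,-76]],"rotation":[[0,0,0],[0,0,0],[0,0,0],[0,0,0],[0,0,0],[0,0,0],[0,0,0],[0,0,0]]}'
python3 -m jog '{"jaw":[100,100,100,100,100,100,100,100],"linear":[[0,0,-20],[0,0,-36],[0,0,-36],[0,0,-36],[0,0,-36],[0,0,-36],[0,0,-36],[0,0,-36]],"rotation":[[0,0,0],[0,0,0],[0,0,0],[0,0,0],[0,0,0],[0,0,0],[0,0,0],[0,0,0]]}'
python3 - <<'E'
from h import *
t=crop("top",150,210,100,130,1,"pics/t4.png"); s=crop("scene",330,140,110,100,1,"pics/s4.png")
o=np.hstack([cv2.resize(t,(400,520)),cv2.resize(s,(400,520*100//130))if 0 else cv2.resize(s,(400,520))])
cv2.imwrite("pics/g4.png",np.clip(o[:,:,::-1]*1.5,0,255))
E
```

```text
time: 8.17
position: [471.1, 214.3, 151.4]
orientation: [-0.699, -0.098, 0.092, 0.703]
force: [0.7, 0.1, -0.6]
width: 85.7
time: 8.83
position: [470.0, 208.9, 114.3]
orientation: [-0.701, -0.094, 0.092, 0.701]
force: [-0.6, -0.2, 0.6]
width: 85.6[ WARN:0@2.938] global loadsave.cpp:1063 imwrite_ Unsupported depth image for selected encoder is fallbacked to CV_8U.
```

View pics/g4.png

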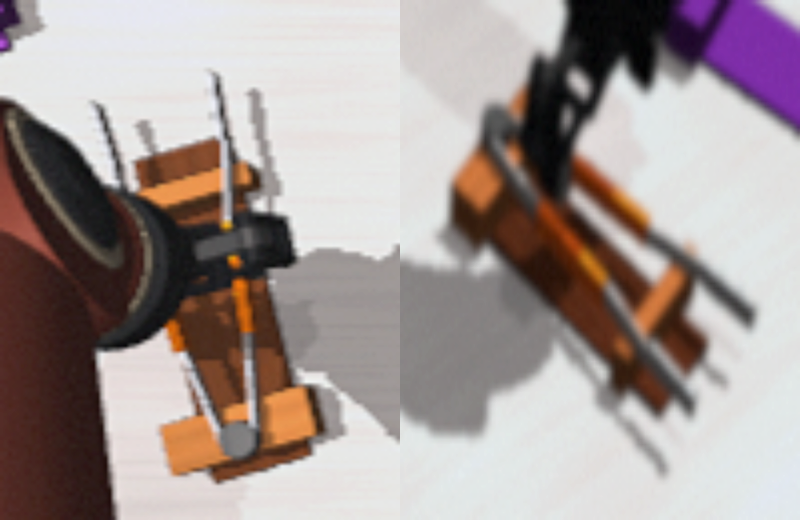

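The fingers straddle the tongs, right finger (290,240) clear of the right arm. I'll descend and close to 46 mm.

```bash
python3 -m jog '{"jaw":[100,100,100,100,100,100,100,100],"linear":[[0,1,-15],[0,1,-30],[0,1,-45],[0,1,-60],[0,1,-72],[0,1,-82],[0,1,-82],[0,1,-82]],"rotation":[[0,0,0],[0,0,0],[0,0,0],[0,0,0],[0,0,0],[0,0,0],[0,0,0],[0,0,0]]}'
python3 -m jog '{"jaw":[90,80,70,62,58,54,54,54],"linear":[[0,0,0],[0,0,0],[0,0,0],[0,0,0],[0,0,0],[0,0,0],[0,0,0],[0,0,0]],"rotation":[[0,0,0],[0,0,0],[0,0,0],[0,0,0],[0,0,0],[0,0,0],[0,0,0],[0,0,0]]}' 40
python3 -m jog '{"jaw":[54,54,54,54,54,54,54,54],"linear":[[0,0,0],[0,0,0],[0,0,0],[0,0,5],[0,0,15],[0,0,30],[0,0,50],[0,0,70]],"rotation":[[0,0,0],[0,0,0],[0,0,0],[0,0,0],[0,0,0],[0,0,0],[0,0,0],[0,0,0]]}'
```

```text
time: 9.6
position: [469.2, 209.8, 31.1]
orientation: [0.701, 0.093, -0.093, -0.701]
force: [0.3, -0.5, 0.1]
width: 85.5
time: 10.27
position: [470.4, 210.5, 32.8]
orientation: [-0.701, -0.094, 0.092, 0.701]
force: [-0.9, 0.5, 7.3]
width: 46.2
time: 10.93
position: [468.7, 209.4, 102.2]
orientation: [0.701, 0.093, -0.094, -0.701]
force: [0.9, 0.4, -0.6]
width: 46.1
```

```bash
python3 -m jog '{"jaw":[54,54,54,54,54,54,54,54],"linear":[[0,-20,12],[0,-50,20],[0,-85,20],[0,-120,20],[0,-160,20],[1,-200,20],[2,-240,20],[3,-270,20]],"rotation":[[0,0,-0.02],[0,0,-0.04],[0,0,-0.07],[0,0,-0.1],[0,0,-0.13],[0,0,-0.16],[0,0,-0.18],[0,0,-0.2]]}'
python3 -m jog '{"jaw":[54,54,54,54,54,54,54,54],"linear":[[0,-8,0],[0,-11,0],[0,-11,0],[0,-11,0],[0,-11,0],[0,-11,0],[0,-11,0],[0,-11,0]],"rotation":[[0,0,0],[0,0,0],[0,0,0],[0,0,0],[0,0,0],[0,0,0],[0,0,0],[0,0,0]]}'
python3 - <<'E'
from h import *
t=crop("top",270,180,120,120,1,"pics/t5.png"); s=crop("scene",230,180,120,120,1,"pics/s5.png")
o=np.hstack([cv2.resize(i,(400,400),interpolation=cv2.INTER_CUBIC) for i in(t,s)])
cv2.imwrite("pics/g5.png",np.clip(o[:,:,::-1]*1.5,0,255).astype(np.uint8))
for n in("top","scene"):
  for t in("left_jaw","right_jaw"): print(n,t,[(np.round(d["extent"],1).tolist(),round(d["score"],2)) for d in spot_in(n,t)[:2]])
E
```

```text
time: 11.6
position: [471.5, -64.3, 121.9]
orientation: [0.707, 0.021, -0.021, -0.706]
force: [0.7, 0.3, -0.6]
width: 45.5
time: 12.27
position: [472.3, -70.3, 121.3]
orientation: [-0.707, -0.023, 0.023, 0.707]
force: [1.2, -0.6, -0.6]
width: 46.4
top left_jaw []
top right_jaw [([332.7, 228.6, 0.1, 8.8], 0.53)]
scene left_jaw [([411.0, 243.1, 34.8, 43.5], 0.5)]
scene right_jaw [([260.8, 184.1, 68.0, 75.3], 0.64), ([295.0, 242.7, 12.0, 17.0], 0.4)]
```

View pics/g5.png

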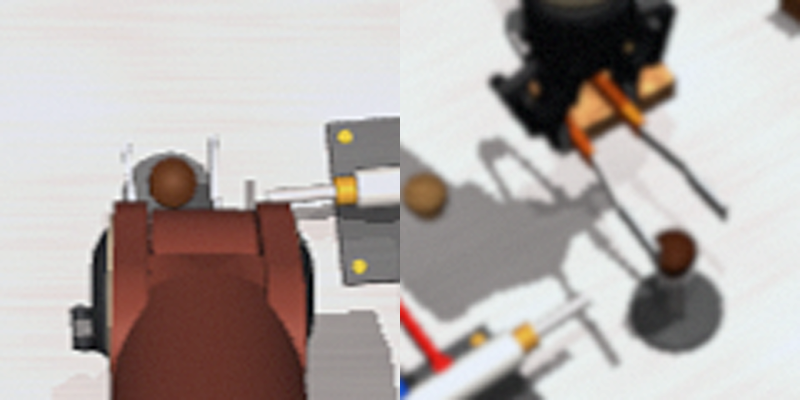

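```bash
cat >> h.py <<'E'
def tri(a,b):
    A=[];B=[]
    for o,d in(ray("top",a),ray("scene",b)):
        d=d/np.linalg.norm(d);M=np.eye(3)-np.outer(d,d);A.append(M);B.append(M@o)
    return np.round(np.linalg.lstsq(np.vstack(A),np.hstack(B),rcond=None)[0],1)
E
python3 - <<'E'
from h import *
l=tri((307.5,223.5),(327.2,244.5));r=tri((333.9,221.1),(306.5,257.4));print(l,r)
for z in(125,135,145,155): print(z,at("top",(307.5,223.5),z),at("scene",(327.2,244.5),z),at("top",(333.9,221.1),z),at("scene",(306.5,257.4),z))
# expected
c,s_=np.cos(.064),np.sin(.064);g=np.array([472.3,-70.3,144])
for y in(29,-29):
  P=g+[121*c-y*s_,121*s_+y*c,0]; print(P,px("top",P),px("scene",P))
E
```

```text
[588.1 -34.5 137.3] [592.6 -91.5 139.1]
125 [590.5 -33.9 125. ] [581.9 -31.  125. ] [595.5 -91.6 125. ] [585.5 -88.4 125. ]
135 [588.7 -34.  135. ] [586.8 -34.2 135. ] [593.7 -91.1 135. ] [590.4 -91.1 135. ]
145 [586.9 -34.1 145. ] [591.6 -37.3 145. ] [591.9 -90.6 145. ] [595.2 -93.7 145. ]
155 [585.2 -34.2 155. ] [596.5 -40.5 155. ] [590.1 -90.1 155. ] [600.  -96.4 155. ]
[591.19754334 -33.62065722 144.        ] [[307.27813866 221.62253411]] [[328.49319184 243.82136543]]
[594.9070098  -91.50191376 144.        ] [[334.28198186 219.79219318]] [[307.30277473 257.05006386]]
```

The jaws are level and centred over the knob: tips mid (590,-63,138), so jaw middle is about (569,-64). I'll descend 52 mm with a small shift.

```bash
python3 -m jog '{"jaw":[54,54,54,54,54,54,54,54],"linear":[[2,-1,-6],[2,-1,-14],[2,-1,-24],[2,-1,-34],[2,-1,-44],[2,-1,-52],[2,-1,-52],[2,-1,-52]],"rotation":[[0,0,0],[0,0,0],[0,0,0],[0,0,0],[0,0,0],[0,0,0],[0,0,0],[0,0,0]]}'
python3 - <<'E'
from h import *
t=crop("top",290,200,70,70,1,"pics/t6.png"); s=crop("scene",270,220,70,70,1,"pics/s6.png")
o=np.hstack([cv2.resize(i,(400,400),interpolation=cv2.INTER_CUBIC) for i in(t,s)])
cv2.imwrite("pics/g6.png",np.clip(o[:,:,::-1]*1.5,0,255).astype(np.uint8))
E
```

```text
time: 13.23
position: [474.0, -72.2, 68.6]
orientation: [-0.707, -0.022, 0.023, 0.707]
force: [0.5, 0.7, -1.2]
width: 46.3
```

View pics/g6.png

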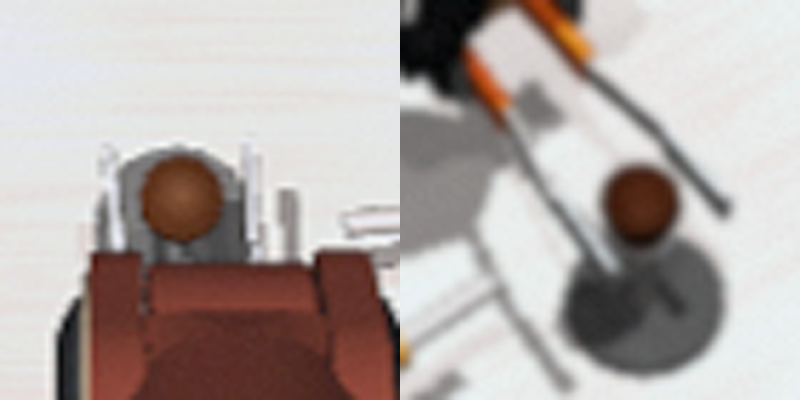

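```bash
python3 - <<'E'
from h import *
f=lambda X,Y:(290+X*.175,200+Y*.175); g=lambda X,Y:(270+(X-400)*.175,220+Y*.175)
print(tri(f(107,150),g(725,210)),tri(f(250,148),g(607,267)),"knob",tri(f(182,198),g(641,204)))
for z in(80,90,100): print([np.round(px("scene",[x,y,z])[0],1).tolist() for x,y in((591,-37),(595,-95))],g(725,210),g(607,267))
E
```

```text
[590.7 -36.7  86.4] [590.4 -92.9  92.4] knob [571.2 -65.6  89.1]
[[326.9, 258.2], [306.6, 271.2]] (326.875, 256.75) (306.225, 266.725)
[[327.0, 256.1], [306.5, 269.2]] (326.875, 256.75) (306.225, 266.725)
[[327.0, 254.0], [306.4, 267.1]] (326.875, 256.75) (306.225, 266.725)
```

Height and alignment agree (jaws z about 90, knob x 571, tips 20 mm ahead). Closing.

```bash
python3 -m jog '{"jaw":[52,50,48,46,44,42,40,39],"linear":[[0,0,0],[0,0,0],[0,0,0],[0,0,0],[0,0,0],[0,0,0],[0,0,0],[0,0,0]],"rotation":[[0,0,0],[0,0,0],[0,0,0],[0,0,0],[0,0,0],[0,0,0],[0,0,0],[0,0,0]]}' 40
python3 -m jog '{"jaw":[39,39,39,39,39,39,39,39],"linear":[[0,0,0],[0,0,0],[0,0,0],[0,0,0],[0,0,0],[0,0,0],[0,0,0],[0,0,0]],"rotation":[[0,0,0],[0,0,0],[0,0,0],[0,0,0],[0,0,0],[0,0,0],[0,0,0],[0,0,0]]}'
```

```text
time: 14.0
position: [474.5, -72.2, 69.4]
orientation: [0.707, 0.023, -0.023, -0.707]
force: [-0.4, -0.2, 0.5]
width: 37.0
time: 14.67
position: [474.5, -72.2, 69.4]
orientation: [0.707, 0.023, -0.023, -0.707]
force: [0.0, 0.5, 0.9]
width: 36.9
```

The fingers stopped at 36.9 mm against a 33 mm command, so the jaws are on the knob. Lifting.

```bash
python3 -m jog '{"jaw":[39,39,39,39,39,39,39,39],"linear":[[0,0,1],[0,0,3],[0,0,7],[0,0,12],[0,0,18],[0,0,25],[0,0,33],[0,0,42]],"rotation":[[0,0,0],[0,0,0],[0,0,0],[0,0,0],[0,0,0],[0,0,0],[0,0,0],[0,0,0]]}'
python3 -m jog '{"jaw":[39,39,39,39,39,39,39,39],"linear":[[0,0,10],[0,0,20],[0,0,30],[0,0,40],[0,0,50],[0,0,58],[0,0,63],[0,0,65]],"rotation":[[0,0,0],[0,0,0],[0,0,0],[0,0,0],[0,0,0],[0,0,0],[0,0,0],[0,0,0]]}'
python3 -m jog '{"jaw":[39,39,39,39,39,39,39,39],"linear":[[0,0,0],[0,0,0],[0,0,0],[0,0,0],[0,0,0],[0,0,0],[0,0,0],[0,0,0]],"rotation":[[0,0,0],[0,0,0],[0,0,0],[0,0,0],[0,0,0],[0,0,0],[0,0,0],[0,0,0]]}'
python3 - <<'E'
from h import *
t=crop("top",280,190,80,80,1,"pics/t7.png"); s=crop("scene",250,190,90,90,1,"pics/s7.png")
o=np.hstack([cv2.resize(i,(400,400),interpolation=cv2.INTER_CUBIC) for i in(t,s)])
cv2.imwrite("pics/g7.png",np.clip(o[:,:,::-1]*1.5,0,255).astype(np.uint8))
E
```

```text
time: 15.33
position: [474.3, -72.2, 112.2]
orientation: [0.707, 0.023, -0.023, -0.707]
force: [0.1, 0.6, -0.9]
width: 37.1
time: 16.0
position: [474.7, -72.3, 177.4]
orientation: [0.707, 0.023, -0.022, -0.707]
force: [0.5, -0.3, -1.9]
width: 37.1
time: 16.67
position: [474.3, -72.2, 176.2]
orientation: [0.707, 0.023, -0.023, -0.707]
force: [0.4, -0.1, -1.8]
width: 37.0
```

View pics/g7.png

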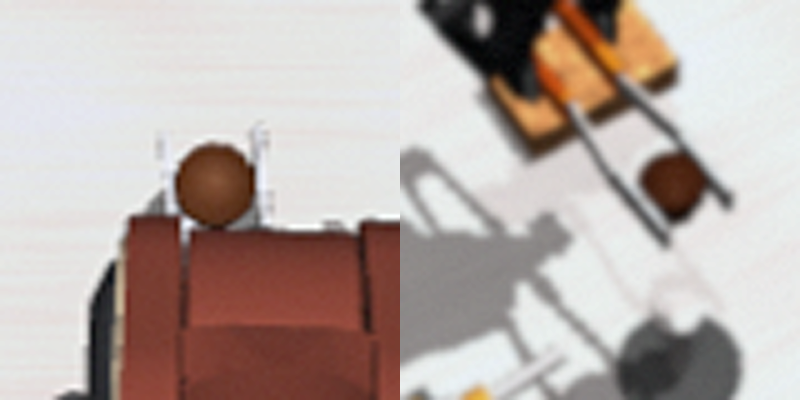

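```bash
python3 - <<'E'
from h import *
f=lambda X,Y:(280+X*.2,190+Y*.2); g=lambda X,Y:(250+(X-400)*.225,190+Y*.225)
print("knob",tri(f(214,183),g(672,185)),"tips",tri(f(163,133),g(730,203)),tri(f(262,127),g(665,242)))
# axis: project knob top and foot if upright
k=np.array([572,-65.6,0]); print([np.round((px("scene",k+[0,0,z])[0]-[250,190])/.225+[400,0]) .tolist() for z in(177,193,209)], [np.round((px("top",k+[0,0,z])[0]-[280,190])/.2).tolist() for z in(177,193,209)])
P=lambda n,Q:px(n,np.array(Q))
b=bot.observe();print(b["time"],b["width"],b["force"])
E
```

```text
knob [571.3 -65.6 196.5] tips [592.7 -45.4 192. ] [595.1 -84.9 193.5]
[[674.0, 207.0], [673.0, 190.0], [673.0, 172.0]] [[213.0, 189.0], [214.0, 183.0], [215.0, 176.0]]
16.7667 36.864080079372386 [ 1.08378403  0.26942486 -1.32917398]
```

```bash
python3 -c "
from station import bot
print(bot.finish_job()); s=bot.observe(); print(s['time'],s['width'],s['position'])"
```

```text
the job is handed in; nothing more can be done
None
the job is handed in; nothing more can be done
```

The job is handed in at about 17 s of the 54 s allowed, with the dark knob held still in the tongs about 107 mm above its stand.

- **Air gun:** I squeezed the trigger to 43.8 mm over handle and trigger (full stroke is 44 mm) and released it. A picture then showed it sprung back to free. The dust itself can't be made out in the pictures. My measured barrel line passes 10–15 mm to one side of the knob, so I couldn't confirm directly that the dust came off.
- **Tongs and knob:** I took the orange-gripped tongs from the wooden rest, closed the jaws on the knob and lifted. The gripper's fingers stayed about 100 mm from the knob.
- **Last checks:** Measured from both cameras, the knob centre was at about (571, -66, 196) mm. It lined up with where an upright knob would appear. The jaw tips were at z about 192–193 mm, so within measuring error of level. The finger opening stayed at 37 mm through the lift.
- **Other things:** Forces stayed low in every reading (at most about 7 N). I kept clear of the other items on the bench, but I did not photograph them all again at the end.

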